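# Click the pill wheel round to the last dose and open its shutter

### The arm

A 6-joint arm with a two-finger parallel gripper is mounted at the origin on a cart in front of the work surface, level with it; the furniture and walls round the work are solid. World frame = base frame: x ahead of the robot, y to its left, z up, the work surface at z = 0. Lengths are in mm, angles in rad, forces in N, time in s.
With the tool pointing down it reaches from about 375 to 900 mm from the base axis. Payload 3.1 kg.
Tool frame: the origin (TCP) lies on the front face of the gripper's body, between the roots of the fingers; the fingertips stand 73 mm ahead of it and the grasp point (between the pads) lies 54 mm ahead of it; z points along the fingers, y is the line along which they close (so a half turn about z gives the same grasp; the last joint's range is limited). The gripper opens to 85 mm and grips with 20 to 120 N. Pads are 22 mm wide; open, the fingers measure 114 mm over their backs; the gripper's body (76 mm by 85 mm) begins 54 mm behind the grasp point. The pads swing forward as they close: fully open they stand 13 mm farther back than shut.
Start: joints at [-1.339, 0.527, 1.433, -0, 1.181, -0.178], TCP at [249.609, -572.968, 303.91] pointing down, gripper open.
Joint ranges: [-3.08, 3.08], [-0.75, 2.2], [0.22, 2.44], [-1.43, 4.57], [0, 2.65], [-2.85, 2.85]. Speed limits (rad/s): [2.79, 2.79, 3.14, 3.14, 3.14, 3.14].

### API

Orientations are given as a unit quaternion [x, y, z, w].
In Python, from plant import status, capture, ticket gives the robot as it stands. The module is installed in compiled form; this text tells all that it offers.
- The arm moves only by the tool send_rows, never from a script. Its argument "targets" is a list of rows, each an object with "grip": the opening, from -1 (shut) to 1 (fully open); "slide": the shift along the tool's x, y, z in m, a list of three; "twist": the turn about the tool's z in rad. In form: [{"grip": grip, "slide": [dx, dy, dz], "twist": twist}, ...]. A call has 1 to 20 rows; each row shifts and turns the commanded pose from where the row before left it, along the tool's axes as they then stand; what a row does not reach is not made up. A row lasts 1/10 s, in which the tool goes at most 50 mm and 8.59 degrees, less where a joint would pass 70% of its speed; a pose out of reach is approached as far as the arm can. A call is refused whole if a number of a shift passes 0.05 or a number of a turn 0.15, either way. A call with a gripper value outside its range is refused whole. The fingers move at their own pace and stop on an object; "newtons" is the grip in N (left out, the last holds). Time passes only in rows, so rows that do not move let the fingers close. It gives the time, the measured TCP pose, the force, the opening and the grip force at its end, in the units of the state.
- status.get_obs(): the state, without advancing time (a new reading comes with each control period).
- capture(name): name is "side" or "top" or "wrist"; returns a dict with "image" (420x560x3 uint8, red, green, blue), "z_map" (420x560 float32, mm along the optical axis (not along the pixel's ray), 0 where there is no reading), "intrinsics" (3x3 intrinsics, pixels), "extrinsics" (4x4, takes a point from camera to world coordinates). Camera axes: x right, y down, z forward; pixel columns grow to the right and rows downward; lengths in mm; the calibration is good to about 2 mm. A picture is of the moment at which its call begins.
- ticket.job_done(): hands the job in; it is judged then, once.
The state is a dict: "t": time; "q": joint angles; "joint_velocities": joint speeds; "joint_efforts": joint torques, N m; "eef_pos": TCP position; "eef_rot": TCP orientation; "wrist_force": force on the tool from outside, world axes, zero at the start; "torque": the same for the moment, N m; "gripper_width": finger opening in mm; "grasp_force": force on a finger pad.
Only numpy, scipy, OpenCV 4.12 (cv2) and the standard library are available. Lean on these libraries where they do the work, as an engineer would, in place of code of your own. Each camera call takes 0.05 s, during which the arm holds its last target. There are 200 camera calls.

### The job

Only one of the eight compartments of the round pill dispenser on the worktop still holds tablets. With a fingertip on the thumb nubs round the wheel's edge, click the wheel round, either way, until that compartment rests squarely under the closed shutter; only then push the shutter's tab aside with a fingertip until the shutter is fully open. Just touch and push lightly: nothing is to be pinched or lifted, the dispenser stays where it stands, and the things round it are left alone.

Things in the scene. Friction and masses are not known exactly. Their poses are not given: they have to be found in the camera images.
- dispenser: Round weekly pill dispenser, loose on a rubber foot, 0.9 kg. Origin: centre of its underside, on the wheel's axis; z up; shutter on its -x side. Radius x height span, mm: grey base 55 x 0-11; white 8-compartment wheel 58 x 12-33, its rim bare all round; clear cover 56 x 33.5-36, one 45 degree sector open under the shutter; clear shutter to 40; grey centre cap 11.5, to 43.5.
- wheel (a joint): Turn of the white wheel about the dispenser's vertical axis, rad, counter-clockwise from above positive; endless either way. 0 or a whole turn = tablets centred under the shutter. It clicks to rest within 2 degrees of every multiple of 45 degrees (0.785) and starts 1 to 7 clicks above 0. About 1.5 N at a nub takes it over a click; past half way it snaps on to the next by itself.
- nub (a point): Top of one of the eight alike thumb nubs, upright round pegs 12 mm thick, 14 to 30.5 mm above the worktop, on the wheel's rim: axes 59.5 mm from the wheel's axis, tips at 65.5 mm, one every 45 degrees, at the walls between compartments. At rest they stand 22.5, 67.5, ... degrees from the opening's direction. This one is 22.5 degrees counter-clockwise (from above) of the tablets.
- shutter (a joint): Turn of the shutter about the same axis, rad: 0 closed over the opening, 0.82 at its stop, fully open. It opens counter-clockwise seen from above (its tab, on the dispenser's -x side, moves towards the dispenser's -y) and stays where it is left; about 0.4 N at the tab moves it.
- opening (a point): Centre of the 45 degree opening in the cover, 36 mm from the axis along the dispenser's -x, 36 mm above its underside.
- dose (a point): Centre of the one compartment that holds tablets (two oblong amber capsules and two round brown tablets on its floor, seen through the clear cover), 36 mm from the axis; it turns with the wheel, 18 mm above the dispenser's underside.
- tab (a point): Middle of the top of the shutter's upright grey tab, 52 mm above the dispenser's underside, 36 mm from the axis. The tab is 20 mm long along the radius, 6 mm thick and stands 13.5 mm above the shutter.
- mug: White mug standing on the worktop, body 80 mm across, 95 mm high; bystander. Origin: centre of its underside.
- mill: Salt shaker, clear with a grey top, 44 mm across, 90 mm high; bystander. Origin: centre of its underside.
- vitamin_jar: Amber jar with a white cap, 48 mm across, 82 mm high; bystander. Origin: centre of its underside.
There are look-alikes about, which are no part of the job. What is shaped like the dispenser but purple is not meant.

How it is judged:
By the outcome, as a careful person would: the job done as asked, in the order asked, and still so for the second after the job is handed in, with the robot touching nothing.
It also fails if it takes over 72 s, if anything falls off the work surface, if the arm or the gripper's body presses on something with over 40 N, if the wrist force passes 120 N, or if a joint passes its speed limit or range.

## Working session

There is one attempt and no reset: what is moved stays moved. The work goes in short steps, Python scripts to look and compute and a tool call to move; the robot and the scene stay as the last step left them, time stands still between calls to the robot, and variables do not carry over. Pictures are saved under pics/ and viewed, at most 10 in all, crops included, and the job is handed in when it is done.

Besides the shell and the picture viewer there is one more tool, called after ">>>" as name([rows], argument=value, ...), one row to a line, values as JSON. send_rows: Moves the arm, as the interface text tells. Its arguments: {"type":"object","properties":{"targets":{"type":"array"},"newtons":{"type":"number"}},"required":["targets"]}

```bash
mkdir -p pics; cat > h.py <<'E'
import numpy as np,cv2
from plant import status,capture,ticket
def shot(cam,name,crop=None,scale=1):
    c=capture(cam);np.savez('pics/'+name+'.npz',**c)
    im=c['image'][:,:,::-1]
    if crop: a,b,d,e=crop; im=im[b:e,a:d]
    if scale!=1: im=cv2.resize(im,None,fx=scale,fy=scale,interpolation=cv2.INTER_CUBIC)
    cv2.imwrite('pics/'+name+'.png',im);return c
def world(c,u,v,z=None):
    K=c['intrinsics'];T=c['extrinsics'];r=np.linalg.inv(K)@[u,v,1]
    if z is None: return (T@np.r_[r*c['z_map'][int(v),int(u)],1])[:3]
    d=T[:3,:3]@r; return T[:3,3]+d*(z-T[2,3])/d[2]
def proj(c,p):
    T=np.linalg.inv(c['extrinsics']);q=c['intrinsics']@(T[:3,:3]@np.array(p,float)+T[:3,3]);return q[:2]/q[2]
E
python3 - <<'E'
from h import *
t=shot('top','t0');s=shot('side','s0')
print(t['extrinsics'].round(2),t['intrinsics']);print(status.get_obs())
E
```

```text
[[ 3.0000e-02 -9.9000e-01  1.3000e-01  4.2531e+02]
 [-1.0000e+00 -2.0000e-02  2.0000e-02 -7.8240e+01]
 [-2.0000e-02 -1.3000e-01 -9.9000e-01  9.2718e+02]
 [ 0.0000e+00  0.0000e+00  0.0000e+00  1.0000e+00]] [[394.90625336   0.         283.75394035]
 [  0.         394.90625336 205.67559291]
 [  0.           0.           1.        ]]
{'t': 0.1, 'q': array([-1.33848182e+00,  5.28416503e-01,  1.43382536e+00, -2.76364259e-05,
        1.18142753e+00, -1.78499067e-01]), 'joint_velocities': array([-0.00031716, -0.00162794, -0.00280489, -0.0017079 ,  0.00020399,
       -0.00050751]), 'joint_efforts': array([ 5.16048772e-05, -4.43302846e+01, -1.78586698e+01, -1.41409664e-04,
        3.94032351e-03, -1.64496180e-05]), 'eef_pos': array([ 249.49461731, -572.46096001,  302.98845289]), 'eef_rot': array([ 9.78976494e-01,  2.03970452e-01, -4.07106003e-05, -1.03764946e-03]), 'wrist_force': array([ 0.34446765,  0.26852981, -0.32582343]), 'torque': array([ 0.05113693, -0.01802627,  0.02688428]), 'grasp_force': 0.0, 'gripper_width': 85.17528440115147}
```

View pics/t0.png

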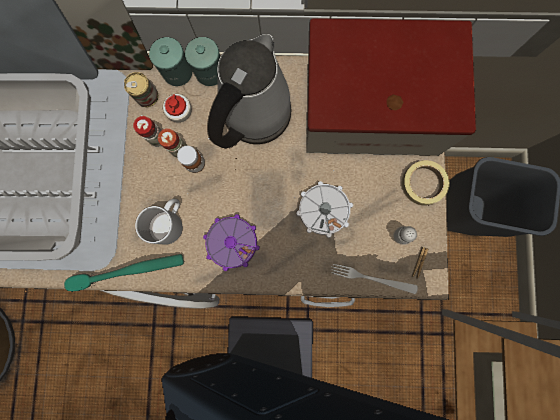

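View pics/s0.png

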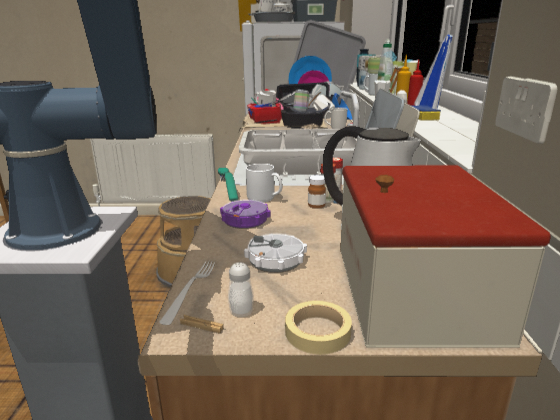

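Top view: the white dispenser is at about (325,209), the purple decoy at (231,242), the mug at (158,225), the mill at (404,234), and a bread bin sits behind. I'll zoom in on the dispenser.

```bash
python3 - <<'E'
from h import *
c=dict(np.load('pics/t0.npz'))
cv2.imwrite('pics/t0c.png',cv2.resize(c['image'][170:250,285:365,::-1],None,fx=7.5,fy=7.5,interpolation=cv2.INTER_CUBIC))
# cloud of dispenser heights
v,u=np.mgrid[170:250,285:365];z=c['z_map'][170:250,285:365]
r=np.stack([u,v,np.ones_like(u)],-1)@np.linalg.inv(c['intrinsics']).T*z[...,None]
P=(r@c['extrinsics'][:3,:3].T+c['extrinsics'][:3,3]).reshape(-1,3)
m=P[:,2]>12; p=P[m]; p=p[p[:,2]<70]
print(len(p),p.mean(0)); (cx,cy),rad=cv2.minEnclosingCircle(p[:,:2].astype(np.float32));print(cx,cy,rad)
for k in p[p[:,2]>42]:print(k.round(1), np.hypot(k[0]-cx,k[1]-cy).round(1))
print(world(c,325,209,40), np.median(P[~m][:,2]))
E
```

```text
2145 [ 539.37744583 -151.8937762    37.43381695]
540.9039916992188 -152.69638061523438 65.07080841064453
[ 554.3 -149.1   42.6] 13.8
[ 551.8 -144.6   43.3] 13.6
[ 551.9 -146.9   42.9] 12.4
[ 552.1 -151.4   42.1] 11.3
[ 552.1 -153.7   42.4] 11.3
[ 552.1 -155.9   43. ] 11.6
[ 549.6 -142.4   42.2] 13.4
[ 549.6 -146.9   43. ] 10.4
[ 549.3 -148.9   45.5] 9.2
[ 549.8 -151.4   42.4] 9.0
[ 549.6 -153.5   44.3] 8.7
[ 549.8 -155.9   43. ] 9.4
[ 549.2 -157.7   47.5] 9.7
[ 549.9 -160.4   42.8] 11.9
[ 547.1 -144.6   44.3] 10.2
[ 547.1 -146.8   44.4] 8.6
[ 547.3 -149.1   43.3] 7.3
[ 547.3 -153.5   44.5] 6.4
[ 546.9 -155.5   47.7] 6.6
[ 547.4 -158.1   44.1] 8.5
[ 547.2 -160.2   45.9] 9.8
[ 547.7 -162.7   42.8] 12.1
[ 545.  -142.5   42.1] 11.0
[ 545.  -144.7   42.6] 9.0
[ 544.7 -146.8   45.3] 7.0
[ 544.8 -149.    44.9] 5.4
[ 544.7 -151.2   46.3] 4.1
[ 544.9 -153.5   45.5] 4.0
[ 544.7 -155.6   47.2] 4.8
[ 545.1 -158.1   44.3] 6.8
[ 544.9 -160.1   46.3] 8.5
[ 545.3 -162.6   44.1] 10.8
[ 542.5 -142.4   44.1] 10.4
[ 542.6 -144.6   44. ] 8.2
[ 542.1 -146.6   47.6] 6.2
[ 542.5 -149.    45.6] 4.0
[ 542.8 -
[... 2619 characters left out ...]
.1 -144.8   50.6] 42.5
[ 498.7 -146.6   55.8] 42.6
[ 500.  -152.1   42.4] 40.9
[ 496.7 -142.4   52.7] 45.4
[ 496.7 -144.6   52.7] 44.9
[ 497.7 -152.1   42.4] 43.2
[ 497.7 -154.2   43.8] 43.3
[ 495.4 -149.9   42.7] 45.6
[ 495.5 -152.2   42.2] 45.4
[ 495.6 -161.    43.9] 46.0
[ 492.5 -125.3   42.6] 55.6
[ 492.5 -127.5   43.7] 54.5
[ 492.8 -136.5   42.7] 50.7
[ 493.2 -149.9   42.7] 47.8
[ 493.5 -161.1   42.2] 48.2
[ 490.6 -134.3   42.4] 53.6
[ 491.1 -154.5   42.1] 49.8
[ 491.3 -163.4   42.1] 50.7
[ 488.8 -152.3   42.1] 52.1
[ 489.  -163.3   43.2] 53.0
[ 486.3 -143.3   43. ] 55.4
[ 486.4 -147.8   42.4] 54.7
[ 486.5 -152.3   42.4] 54.4
[ 538.75570668 -154.04380242   40.        ] 1.492398442101603
```

View pics/t0c.png

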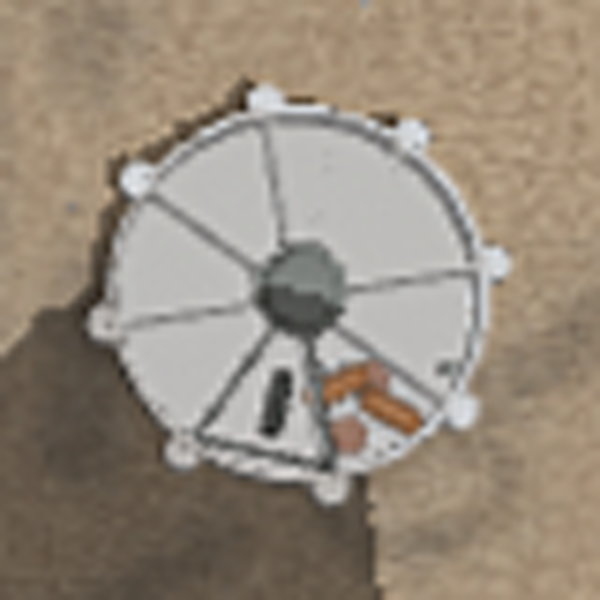

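The dose (at about (365,405) in the crop) sits one compartment counter-clockwise of the shuttered opening, whose tab is at (276,402). So the wheel needs one click clockwise. Next I'll fit the centre and yaw from the nubs.

```bash
python3 - <<'E'
from h import *
from scipy.optimize import least_squares
c=dict(np.load('pics/t0.npz'))
px=np.array([[265,97],[411,134],[496,264],[460,408],[331,488],[183,453],[104,323],[138,180]])/7.5+[285,170]-0.43
W=np.array([world(c,*p,29)[:2] for p in px])
f=lambda x:np.r_[[ (W[i]-x[:2]-59.5*np.array([np.cos(x[2]-i*np.pi/4),np.sin(x[2]-i*np.pi/4)])) for i in range(8)]].ravel()
s=least_squares(f,[540,-152,1.4]);print(s.x[:2],np.degrees(s.x[2]),'nubs',(np.degrees(s.x[2])-45*np.arange(8))%360);print(s.fun.round(1))
for q,z in(((302,288),43.5),((276,402),52),((363,400),18)):
    w=world(c,*(np.array(q)/7.5+[284.57,169.57]),z);d=w[:2]-s.x[:2];print(w.round(1),np.hypot(*d),np.degrees(np.arctan2(d[1],d[0]))%360)
for u,v in((404,232),(310,152),(315,152),(440,152)):print(world(c,u,v))
E
```

```text
[ 541.11832624 -153.49547629] 10.410612285380422 nubs [ 10.41061229 325.41061229 280.41061229 235.41061229 190.41061229
 145.41061229 100.41061229  55.41061229]
[ 1.9  0.3  1.  -0.1 -0.5 -1.6 -0.3 -0.4 -0.8  0.1 -0.9  0.5 -0.1  0.6
 -0.2  0.6]
[ 540.6 -153.3   43.5] 0.503471109039728 162.85559472461654
[ 505.3 -145.4   52. ] 36.70229701411098 167.24041811186373
[ 509.7 -174.7   18. ] 37.87154528546028 214.01461765243997
[ 487.57852688 -316.70999648   90.2175184 ]
[ 679.86036734 -119.30882842    5.75961168]
[ 679.51534603 -131.14218257    7.97784451]
[ 679.79150142 -419.26559012   30.46516563]
```

>>> send_rows([
  {"grip":-1,"slide":[0,0,0],"twist":0.1},
  {"grip":-1,"slide":[0,0,0],"twist":0.1},
  {"grip":-1,"slide":[0,0,0],"twist":0.1},
  {"grip":-1,"slide":[0,0,0],"twist":0.1},
  {"grip":-1,"slide":[0,0,0],"twist":0.1},
  {"grip":-1,"slide":[0,0,0],"twist":0.1},
  {"grip":-1,"slide":[0,0,0],"twist":0},
  {"grip":-1,"slide":[0,0,0],"twist":0},
  {"grip":-1,"slide":[0,0,0],"twist":0},
  {"grip":-1,"slide":[0,0,0],"twist":0},
  {"grip":-1,"slide":[0,0,0],"twist":0},
  {"grip":-1,"slide":[0,0,0],"twist":0},
], newtons=20)

```text
t: 1.3
eef_pos: [249.6, -572.9, 303.9]
eef_rot: [0.996, -0.094, -0.0, -0.0]
wrist_force: [0.8, 0.1, 0.2]
gripper_width: 0.1
grasp_force: 0.0
```

Centre is (541.1,-153.5) and the opening direction is about 167.8°. I'll push on the free left side (+y), in the slot at 123°, and sweep to 78° clockwise.

>>> send_rows([
  {"grip":-1,"slide":[0,0,0],"twist":-0.127},
  {"grip":-1,"slide":[0,0,0],"twist":-0.127},
  {"grip":-1,"slide":[0,0,0],"twist":-0.127},
  {"grip":-1,"slide":[0,0,0],"twist":-0.127},
  {"grip":-1,"slide":[0,0,0],"twist":-0.127},
  {"grip":-1,"slide":[0,0,0],"twist":-0.127},
  {"grip":-1,"slide":[0.0335,-0.0205,0],"twist":0},
  {"grip":-1,"slide":[0.0335,-0.0205,0],"twist":0},
  {"grip":-1,"slide":[0.0335,-0.0205,0],"twist":0},
  {"grip":-1,"slide":[0.0335,-0.0205,0],"twist":0},
  {"grip":-1,"slide":[0.0335,-0.0205,0],"twist":0},
  {"grip":-1,"slide":[0.0335,-0.0205,0],"twist":0},
  {"grip":-1,"slide":[0.0335,-0.0205,0],"twist":0},
  {"grip":-1,"slide":[0.0335,-0.0205,0],"twist":0},
  {"grip":-1,"slide":[0.0335,-0.0205,0],"twist":0},
  {"grip":-1,"slide":[0.0335,-0.0205,0],"twist":0},
  {"grip":-1,"slide":[0.0335,-0.0205,0],"twist":0},
  {"grip":-1,"slide":[0.0335,-0.0205,0],"twist":0},
  {"grip":-1,"slide":[0.0335,-0.0205,0],"twist":0},
  {"grip":-1,"slide":[0.0335,-0.0205,0],"twist":0},
])

```text
t: 3.3
eef_pos: [488.8, -76.1, 304.2]
eef_rot: [0.959, 0.283, 0.0, 0.0]
wrist_force: [1.0, -0.0, -0.9]
gripper_width: 0.0
grasp_force: 0.0
```

>>> send_rows([
  {"grip":-1,"slide":[0,0,0.04],"twist":0},
  {"grip":-1,"slide":[0,0,0.04],"twist":0},
  {"grip":-1,"slide":[0,0,0.04],"twist":0},
  {"grip":-1,"slide":[0,0,0],"twist":0},
  {"grip":-1,"slide":[0,0,0],"twist":0},
])

```text
t: 3.8
eef_pos: [488.3, -77.7, 184.0]
eef_rot: [0.959, 0.283, -0.0, -0.0]
wrist_force: [0.9, 0.1, 0.1]
gripper_width: -0.2
grasp_force: 0.0
```

```bash
python3 - <<'E'
from h import *
s=shot('side','s1');w=shot('wrist','w1')
o=status.get_obs();p=o['eef_pos'];print(p,o['eef_rot'],o['t'],o['wrist_force'])
cv2.imwrite('pics/sw1.png',np.hstack([cv2.resize(s['image'][130:290,180:380,::-1],(400,320)),cv2.resize(w['image'][:,:,::-1],(400,320))]))
# side-camera projections of tool axis depths
for z in (0,60,73,86):print(z,proj(s,p-[0,0,z]).round(1),proj(w,p-[0,0,z]).round(1))
E
```

```text
[489.41938484 -78.17725021 185.777857  ] [0.95928754 0.28242428 0.00156038 0.00122891] 3.9 [-0.77027437  0.69453918  0.49297679]
0 [250.8 162.7] [278.3 379.7]
60 [251.7 190. ] [277.5 278. ]
73 [251.9 195.8] [277.4 265.8]
86 [252.1 201.4] [277.3 255.4]
```

View pics/sw1.png

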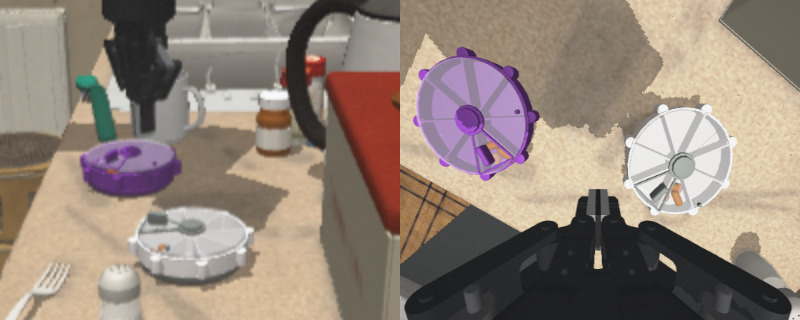

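Wrist and side views: the closed fingertips end about 73–75 mm ahead of the TCP (side px ~(253,196)). Now I'll measure the fingertip thickness from the wrist depth map.

```bash
python3 - <<'E'
from h import *
from scipy.spatial.transform import Rotation as R
w=dict(np.load('pics/w1.npz'));o=status.get_obs();p=o['eef_pos'];Rm=R.from_quat(o['eef_rot']).as_matrix()
v,u=np.mgrid[0:420,0:560];z=w['z_map']
P=np.stack([u,v,np.ones_like(u)],-1)@np.linalg.inv(w['intrinsics']).T*z[...,None]
P=(P@w['extrinsics'][:3,:3].T+w['extrinsics'][:3,3]-p)@Rm
ok=(z>0)&(abs(P[...,0])<45)&(abs(P[...,1])<60)
for a in range(10,86,5):
    m=ok&(P[...,2]>=a)&(P[...,2]<a+5)
    if m.sum()>3:q=P[m];print(a,m.sum(),np.percentile(q,[1,99],axis=0)[:,:2].round(1).tolist())
E
```

```text
10 2112 [[-7.6, -42.0], [13.6, 40.9]]
15 3704 [[-7.3, -37.7], [13.7, 36.6]]
20 1777 [[-7.5, -34.9], [14.8, 33.7]]
25 1196 [[-8.3, -30.0], [14.8, 29.1]]
30 294 [[-6.5, -20.5], [14.3, 20.0]]
35 566 [[-10.1, -6.7], [12.5, 5.4]]
40 271 [[7.3, -13.9], [12.4, 12.7]]
45 318 [[7.2, -13.9], [12.3, 12.6]]
50 283 [[7.0, -13.9], [12.4, 12.7]]
55 270 [[7.1, -14.0], [12.3, 12.6]]
60 234 [[7.3, -13.6], [12.5, 12.1]]
65 114 [[7.5, -11.9], [12.3, 11.1]]
```

>>> send_rows([
  {"grip":-1,"slide":[0.0032,0.0004,0.02],"twist":0},
  {"grip":-1,"slide":[0,0,0.03],"twist":0},
  {"grip":-1,"slide":[0,0,0.03],"twist":0},
  {"grip":-1,"slide":[0,0,0.012],"twist":0},
  {"grip":-1,"slide":[0,0.005,0],"twist":0},
  {"grip":-1,"slide":[0,0.005,0],"twist":0},
  {"grip":-1,"slide":[0,0.004,0],"twist":0},
  {"grip":-1,"slide":[0,0.0035,0],"twist":0},
  {"grip":-1,"slide":[0,0,0],"twist":0},
])

```text
t: 4.8
eef_pos: [501.6, -91.7, 92.8]
eef_rot: [0.959, 0.282, 0.001, 0.001]
wrist_force: [-0.2, 0.2, 0.3]
gripper_width: 0.0
grasp_force: 0.0
```

```bash
python3 - <<'E'
from h import *
w=shot('wrist','w2');s=shot('side','s2',(200,150,340,290),3)
t=shot('top','t2',(285,170,365,250),5)
cv2.imwrite('pics/m2.png',np.hstack([cv2.resize(w['image'][:,:,::-1],(400,300)),cv2.resize(s['image'][190:290,215:335,::-1],(400,300))]))
E
```

```text
(no output)
```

View pics/m2.png

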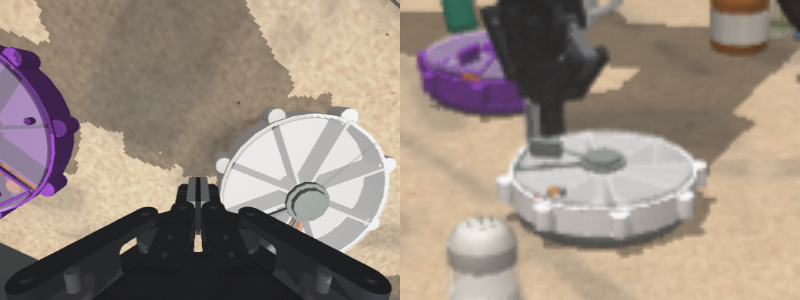

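The fingertip is between two nubs with no contact force. Now I'll sweep it clockwise about 46°.

>>> send_rows([
  {"grip":-1,"slide":[0.00298,6e-05,0],"twist":0.04},
  {"grip":-1,"slide":[0.00298,6e-05,0],"twist":0.04},
  {"grip":-1,"slide":[0.00298,6e-05,0],"twist":0.04},
  {"grip":-1,"slide":[0.00298,6e-05,0],"twist":0.04},
  {"grip":-1,"slide":[0.00298,6e-05,0],"twist":0.04},
  {"grip":-1,"slide":[0.00298,6e-05,0],"twist":0.04},
  {"grip":-1,"slide":[0.00298,6e-05,0],"twist":0.04},
  {"grip":-1,"slide":[0.00298,6e-05,0],"twist":0.04},
  {"grip":-1,"slide":[0.00298,6e-05,0],"twist":0.04},
  {"grip":-1,"slide":[0.00298,6e-05,0],"twist":0.04},
])

```text
t: 5.95
eef_pos: [527.4, -79.6, 91.8]
eef_rot: [0.996, 0.086, -0.001, -0.0]
wrist_force: [-0.9, 0.0, 0.2]
gripper_width: 0.1
grasp_force: 0.4
```

>>> send_rows([
  {"grip":-1,"slide":[0.00298,6e-05,0],"twist":0.04},
  {"grip":-1,"slide":[0.00298,6e-05,0],"twist":0.04},
  {"grip":-1,"slide":[0.00298,6e-05,0],"twist":0.04},
  {"grip":-1,"slide":[0.00298,6e-05,0],"twist":0.04},
  {"grip":-1,"slide":[0.00298,6e-05,0],"twist":0.04},
  {"grip":-1,"slide":[0.00298,6e-05,0],"twist":0.04},
  {"grip":-1,"slide":[0.00298,6e-05,0],"twist":0.04},
  {"grip":-1,"slide":[0.00298,6e-05,0],"twist":0.04},
  {"grip":-1,"slide":[0.00298,6e-05,0],"twist":0.04},
  {"grip":-1,"slide":[0,0,0],"twist":0},
])

```text
t: 6.95
eef_pos: [555.0, -80.2, 91.9]
eef_rot: [0.996, -0.093, 0.0, 0.0]
wrist_force: [0.5, -0.3, -0.1]
gripper_width: -0.4
grasp_force: 0.0
```

>>> send_rows([
  {"grip":-1,"slide":[0,-0.005,0],"twist":0},
  {"grip":-1,"slide":[0,-0.01,0],"twist":0},
  {"grip":-1,"slide":[0,-0.01,0],"twist":0},
  {"grip":-1,"slide":[0,-0.01,-0.02],"twist":0},
  {"grip":-1,"slide":[0,-0.03,-0.03],"twist":0},
  {"grip":-1,"slide":[0,-0.03,-0.03],"twist":0},
  {"grip":-1,"slide":[0,-0.03,-0.03],"twist":0},
  {"grip":-1,"slide":[0,0,0],"twist":0},
])

```text
t: 7.75
eef_pos: [580.4, 46.6, 206.1]
eef_rot: [0.996, -0.091, 0.005, -0.0]
wrist_force: [0.6, 0.2, -0.2]
gripper_width: -0.1
grasp_force: 0.0
```

```bash
python3 - <<'E'
from h import *
t=shot('top','t3',(285,170,365,250),7.5)
E
```

```text
(no output)
```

View pics/t3.png

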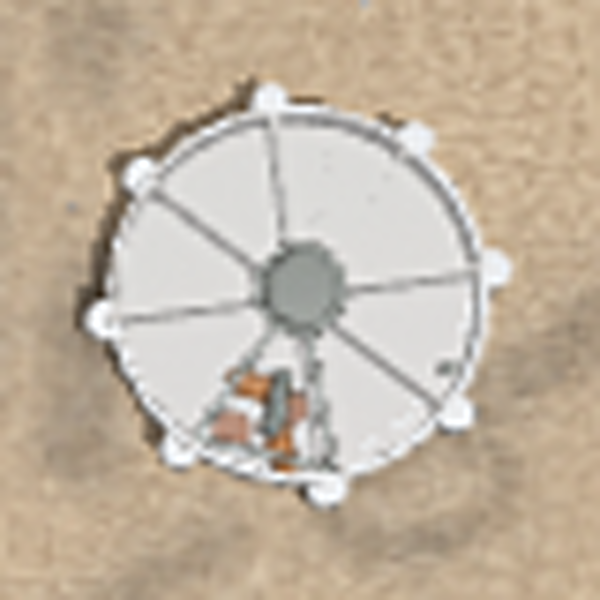

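One click done: the tablets at (265,420) are now under the closed shutter, and the centre hasn't moved. Next I'll turn the tool and hover beside the tab.

>>> send_rows([
  {"grip":-1,"slide":[0,0,0],"twist":-0.1395},
  {"grip":-1,"slide":[0,0,0],"twist":-0.1395},
  {"grip":-1,"slide":[0,0,0],"twist":-0.1395},
  {"grip":-1,"slide":[0,0,0],"twist":-0.1395},
  {"grip":-1,"slide":[0,0,0],"twist":-0.1395},
  {"grip":-1,"slide":[0,0,0],"twist":-0.1395},
  {"grip":-1,"slide":[0,0,0],"twist":-0.1395},
  {"grip":-1,"slide":[0,0,0],"twist":-0.1395},
  {"grip":-1,"slide":[0,0,0],"twist":-0.1395},
  {"grip":-1,"slide":[0,0,0],"twist":-0.1395},
  {"grip":-1,"slide":[0,0,0],"twist":-0.1395},
  {"grip":-1,"slide":[-0.03,-0.0051,0.0087],"twist":0},
  {"grip":-1,"slide":[-0.03,-0.0051,0.0087],"twist":0},
  {"grip":-1,"slide":[-0.03,-0.0051,0.0087],"twist":0},
  {"grip":-1,"slide":[-0.03,-0.0051,0.0087],"twist":0},
  {"grip":-1,"slide":[-0.03,-0.0051,0.0087],"twist":0},
  {"grip":-1,"slide":[-0.03,-0.0051,0.0087],"twist":0},
  {"grip":-1,"slide":[0,0,0],"twist":0},
  {"grip":-1,"slide":[0,0,0],"twist":0},
  {"grip":-1,"slide":[0,0,0],"twist":0},
])

```text
t: 9.8
eef_pos: [508.1, -125.7, 149.3]
eef_rot: [0.782, 0.624, -0.0, -0.001]
wrist_force: [0.9, 0.8, -0.2]
gripper_width: -0.2
grasp_force: 0.0
```

```bash
python3 - <<'E'
from h import *
from scipy.spatial.transform import Rotation as R
Q=[]
for i in range(4):
    w=shot('wrist','w4');o=status.get_obs();Q.append(np.r_[o['eef_pos'],R.from_quat(o['eef_rot']).as_euler('xyz',degrees=True)])
print(np.mean(Q,0).round(2),np.std(Q,0).round(2))
E
```

```text
[ 508.55 -125.4   149.73    0.     -0.     77.27] [1.2000e-01 5.0000e-02 1.4000e-01 1.7998e+02 1.0000e-02 2.0000e-02]
```

View pics/w4.png

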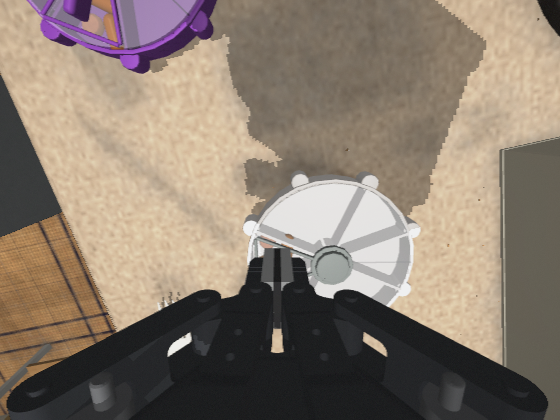

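>>> send_rows([
  {"grip":-1,"slide":[0,0,0.015],"twist":0},
  {"grip":-1,"slide":[0,0,0.012],"twist":0},
  {"grip":-1,"slide":[0,0,0.006],"twist":0},
  {"grip":-1,"slide":[0,0,0],"twist":0},
  {"grip":-1,"slide":[-0.0019,0,0],"twist":0},
  {"grip":-1,"slide":[-0.0019,0,0],"twist":0},
  {"grip":-1,"slide":[-0.0019,0,0],"twist":0},
  {"grip":-1,"slide":[0,0,0],"twist":0},
])

```text
t: 10.8
eef_pos: [507.3, -132.2, 117.1]
eef_rot: [0.782, 0.624, 0.0, 0.0]
wrist_force: [0.0, 0.5, -0.7]
gripper_width: -0.1
grasp_force: 0.0
```

>>> send_rows([
  {"grip":-1,"slide":[-0.00172,-0.00061,0],"twist":-0.045},
  {"grip":-1,"slide":[-0.00172,-0.00061,0],"twist":-0.045},
  {"grip":-1,"slide":[-0.00172,-0.00061,0],"twist":-0.045},
  {"grip":-1,"slide":[-0.00172,-0.00061,0],"twist":-0.045},
  {"grip":-1,"slide":[-0.00172,-0.00061,0],"twist":-0.045},
  {"grip":-1,"slide":[-0.00172,-0.00061,0],"twist":-0.045},
  {"grip":-1,"slide":[-0.00172,-0.00061,0],"twist":-0.045},
  {"grip":-1,"slide":[-0.00172,-0.00061,0],"twist":-0.045},
])

```text
t: 11.6
eef_pos: [501.4, -145.2, 117.0]
eef_rot: [0.657, 0.754, 0.0, 0.0]
wrist_force: [0.4, -0.1, -0.4]
gripper_width: 0.0
grasp_force: 0.2
```

>>> send_rows([
  {"grip":-1,"slide":[-0.00172,-0.00061,0],"twist":-0.045},
  {"grip":-1,"slide":[-0.00172,-0.00061,0],"twist":-0.045},
  {"grip":-1,"slide":[-0.00172,-0.00061,0],"twist":-0.045},
  {"grip":-1,"slide":[-0.00172,-0.00061,0],"twist":-0.045},
  {"grip":-1,"slide":[-0.00172,-0.00061,0],"twist":-0.045},
  {"grip":-1,"slide":[-0.00172,-0.00061,0],"twist":-0.045},
  {"grip":-1,"slide":[-0.00172,-0.00061,0],"twist":-0.045},
  {"grip":-1,"slide":[-0.00172,-0.00061,0],"twist":-0.045},
  {"grip":-1,"slide":[-0.00172,-0.00061,0],"twist":-0.045},
  {"grip":-1,"slide":[0,0,0],"twist":0},
  {"grip":-1,"slide":[0,0,0],"twist":0},
])

```text
t: 12.7
eef_pos: [501.0, -161.5, 116.9]
eef_rot: [0.493, 0.87, -0.0, 0.0]
wrist_force: [-0.7, -0.4, 0.9]
gripper_width: 0.0
grasp_force: 0.0
```

```bash
python3 - <<'E'
from h import *
from scipy.spatial.transform import Rotation as R
Q=[];C=np.array([541.1,-153.5])
for i in range(6):
    s=shot('side','s5',(210,200,340,290),5);o=status.get_obs();Q.append(np.r_[o['eef_pos'],o['wrist_force'],(R.from_quat(o['eef_rot'])).as_matrix()[:2,0]])
q=np.mean(Q,0);print(q.round(2),np.std(Q,0).round(2))
h=np.arctan2(q[7],q[6]);d=q[:2]-C;x=np.array([np.cos(h),np.sin(h)]);y=np.array([x[1],-x[0]]);print('heading',np.degrees(h),'t',d@x,'y',d@y,'turn from 167.2:',np.degrees(h)+90-167.2)
E
```

```text
[ 5.0099e+02 -1.6143e+02  1.1678e+02 -1.0000e-01 -6.0000e-02 -2.2000e-01
 -5.2000e-01  8.6000e-01] [0.01 0.03 0.03 0.43 0.36 0.32 0.   0.  ]
heading 120.99911800419007 t 13.865026719535308 y -38.46783238556688 turn from 167.2: 43.79911800419006
```

View pics/s5.png

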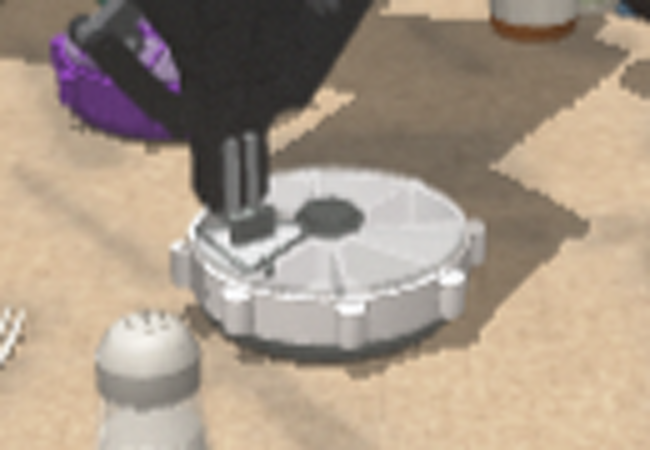

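The tab is in contact and the shutter is following. I'll finish in small steps towards the stop, watching the force.

>>> send_rows([
  {"grip":-1,"slide":[-0.00076,-0.00028,0],"twist":-0.02},
  {"grip":-1,"slide":[-0.00076,-0.00028,0],"twist":-0.02},
  {"grip":-1,"slide":[-0.00076,-0.00028,0],"twist":-0.02},
  {"grip":-1,"slide":[0,0,0],"twist":0},
  {"grip":-1,"slide":[0,0,0],"twist":0},
])

```text
t: 13.5
eef_pos: [501.3, -163.6, 116.6]
eef_rot: [0.466, 0.885, 0.0, -0.0]
wrist_force: [-0.0, 1.2, -0.4]
gripper_width: 0.2
grasp_force: 0.6
```

```bash
cat > f.py <<'E'
from h import *
from scipy.spatial.transform import Rotation as R
Q=[];C=np.array([541.1,-153.5])
for i in range(12):
    capture('side');o=status.get_obs();Q.append(np.r_[o['eef_pos'],o['wrist_force'],(R.from_quat(o['eef_rot'])).as_matrix()[:2,0]])
q=np.mean(Q,0)
h=np.arctan2(q[7],q[6]);d=q[:2]-C;x=np.array([np.cos(h),np.sin(h)]);y=np.array([x[1],-x[0]]);print('t',d@x,'y',d@y,'turn',np.degrees(h)+90-167.2,'Fx,Fy',q[3:5]@x,q[3:5]@y)
E
python3 f.py
```

```text
t 14.191993704490459 y -38.55467926926397 turn 47.262731205474125 Fx,Fy 1.6648897367923288 0.662401844193435
```

>>> send_rows([
  {"grip":-1,"slide":[-0.00038,-0.00014,0],"twist":-0.01},
  {"grip":-1,"slide":[0,0,0],"twist":0},
  {"grip":-1,"slide":[0,0,0],"twist":0},
])

```text
t: 14.4
eef_pos: [501.3, -163.8, 116.6]
eef_rot: [0.462, 0.887, 0.0, -0.001]
wrist_force: [-0.5, 3.5, 0.5]
gripper_width: 0.5
grasp_force: 1.8
```

```bash
python3 f.py
```

```text
t 14.31730632065604 y -38.59573638344518 turn 47.83651214390295 Fx,Fy 4.201072946302834 1.2931108239446674
```

The force has risen to 4 N, so the shutter is at its stop. Backing off and lifting clear.

>>> send_rows([
  {"grip":-1,"slide":[0.002,0,0],"twist":0},
  {"grip":-1,"slide":[0.004,0,0],"twist":0},
  {"grip":-1,"slide":[0,0,-0.015],"twist":0},
  {"grip":-1,"slide":[0,0,-0.03],"twist":0},
  {"grip":-1,"slide":[0,0,-0.04],"twist":0},
  {"grip":-1,"slide":[0.02,0,-0.04],"twist":0},
  {"grip":-1,"slide":[0.04,0,-0.02],"twist":0},
  {"grip":-1,"slide":[0.04,0,0],"twist":0},
  {"grip":-1,"slide":[0.04,0,0],"twist":0},
  {"grip":-1,"slide":[0.04,0,0],"twist":0},
  {"grip":-1,"slide":[0,0,0],"twist":0},
  {"grip":-1,"slide":[0,0,0],"twist":0},
])

```text
t: 16.2
eef_pos: [395.4, -11.9, 262.3]
eef_rot: [0.461, 0.888, 0.0, 0.002]
wrist_force: [1.5, -0.2, 0.5]
gripper_width: 0.2
grasp_force: 0.0
```

```bash
python3 - <<'E'
from h import *
t=shot('top','t6',(285,170,365,250),7.5)
v,u=np.mgrid[170:250,285:365];z=t['z_map'][170:250,285:365]
P=((np.stack([u,v,np.ones_like(u)],-1)@np.linalg.inv(t['intrinsics']).T*z[...,None])@t['extrinsics'][:3,:3].T+t['extrinsics'][:3,3]).reshape(-1,3)
d=P[:,:2]-[541.1,-153.5];r=np.hypot(*d.T);m=(P[:,2]>48)&(P[:,2]<60)&(r>22)&(r<50)
k=d[m].mean(0);print(m.sum(),k,np.degrees(np.arctan2(k[1],k[0]))%360)
E
```

```text
26 [-29.71337118 -19.95955238] 213.89069406053562
```

View pics/t6.png

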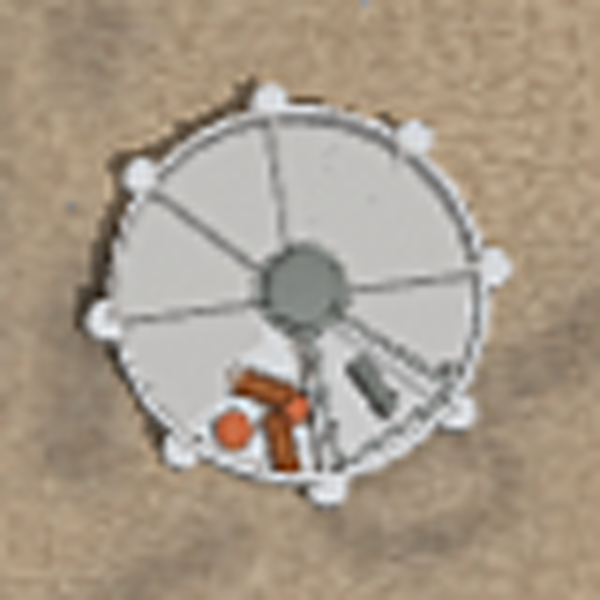

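The shutter is fully open (tab at (372,385), turned about 47°). The tablets at (265,420) show bare in the opening, and the dispenser hasn't moved.

```bash
python3 -c "
from plant import ticket;print(ticket.job_done())"
```

```text
the job is handed in; nothing more can be done
None
```

The job is done and handed in: one clockwise click put the tablets under the closed shutter, then I pushed the shutter fully open to its stop (about 4 N peak), and the dispenser did not visibly move.

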